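Free the gummed-up clamp knob and run the jar stop up to the jar

ROBOT

A 6-joint arm with a two-finger parallel gripper is mounted at the origin on a cart in front of the work surface, level with it; the furniture and walls round the work are solid. World frame = base frame: x ahead of the robot, y to its left, z up, the work surface at z = 0. Lengths are in m, angles in rad, forces in N, time in s.
With the tool pointing down it reaches from about 0.325 to 0.9 m from the base axis. Payload 6.1 kg.
Tool frame: the origin (TCP) lies at the very end of the fingers, on their centre line; the grasp point (between the pads) lies 19 mm behind it; x points along the fingers, y is the direction in which the jaws open and shut, and the axes are right-handed (so a half turn about x gives the same grasp; the last joint's range is limited). The gripper opens to 85 mm and grips with 20 to 120 N. Pads are 22 mm wide; open, the fingers measure 114 mm over their backs; the gripper's body (76 mm by 85 mm) begins 54 mm behind the grasp point. The pads swing forward as they close: fully open they stand 13 mm farther back than shut.
Start: joints at [-1.455, 0.22, 1.526, -0, 1.395, -0.126], TCP at [0.15, -0.607, 0.231] pointing down, gripper open.
Joint ranges: [-2.98, 2.98], [-0.91, 2.08], [0.09, 2.57], [-1.24, 4.39], [0.2, 2.65], [-2.68, 2.68]. Speed limits (rad/s): [2.57, 2.57, 3.01, 3.14, 3.14, 3.14].

INTERFACE

Orientations are given as [roll, pitch, yaw] about the fixed x, y, z axes, in that order (R = Rz(yaw) Ry(pitch) Rx(roll)).
In Python, from bench import arm, grab_frame, job gives the robot as it stands.
- The arm moves only by the tool play_rows, never from a script. Its argument "plan" is a list of rows, each a list of 7 numbers: the shift along the tool's x, y, z each as a share of 20 cm, from -1 to 1, then the turn, a rotation vector about the tool's x, y, z each as a share of 1.5 rad, from -1 to 1, then the opening, from -1 (shut) to 1 (fully open), so that 0 is half open. A call has 1 to 8 rows; each row shifts and turns the commanded pose from where the row before left it, along the tool's axes as they then stand; what a row does not reach is not made up. A row lasts 1/10 s, in which the tool goes at most 50 mm and 8.59 degrees, less where a joint would pass 70% of its speed; a pose out of reach is approached as far as the arm can. A call with a number of a shift or a turn outside -1 to 1 is refused whole. A call with a gripper value outside its range is refused whole. The fingers move at their own pace and stop on an object; "grip_force" is the grip in N (left out, the last holds). Time passes only in rows, so rows that do not move let the fingers close. It gives the time, the measured TCP pose, the force and the opening at its end, in the units of the state.
- arm.read_state(): the state, without advancing time (a new reading comes with each control period).
- grab_frame(name): name is "side" or "top" or "wrist"; returns a dict with "frame" (384x512x3 uint8, red, green, blue), "range_z" (384x512 float32, m along the optical axis (not along the pixel's ray), 0 where there is no reading), "vertical_fov" (degrees; the focal length in pixels is half the picture's height over the tangent of half this angle, whatever the lens; pixels are square), "cx", "cy" (the principal point, pixels), "extrinsics" (4x4, takes a point from camera to world coordinates). Camera axes: x right, y up, looking along -z (the intrinsics and any distortion apply to the point x, -y, -z); pixel columns grow to the right and rows downward; lengths in m; the calibration is good to about 2 mm. A picture is of the moment at which its call begins.
- job.finish_job(): hands the job in, once; it reports no verdict.
The state is a dict: "time_s": time; "joint_positions": joint angles; "joint_vel": joint speeds; "joint_torque": joint torques, N m; "ee_pos": TCP position; "orientation": TCP orientation; "ft_force": force on the tool from outside, world axes, zero at the start; "moment": the same for the moment, N m; "gripper_width": finger opening in m.
Only numpy, scipy, OpenCV 4.12 (cv2) and the standard library are available. Lean on these libraries where they do the work, as an engineer would, in place of code of your own. Each camera call takes 0.05 s, during which the arm holds its last target. There are 200 camera calls.

TASK

The black clamp knob on the blue jar stop is stuck with dried paste: break it loose with a short firm anticlockwise twist, then keep turning it freely until you feel it come up against its cushioned internal stop, and do not force it further. Then slide the blue stop along its rail until its sprung rubber pad just presses lightly against the glass jar (pad pushed in a few millimetres, about 3), without shoving the jar along; leave the knob loose, let go and leave the other things where they are.

Things in the scene. Friction and masses are not known exactly. Their poses are not given: they have to be found in the camera images.
- fixture: Fixed aluminium base plate 110 x 330 x 8 mm with a steel rail on it; origin at the centre of its underside, on the work surface. Its own +y axis is the slide direction of the blue stop, from the stop towards the jar; it is yawed on the worktop.
- carriage (a joint): Position along the rail of the blue jar stop (block 56 x 66 mm, top 48 mm above the worktop, with an arm towards the jar), in m; it grows towards the jar, travel 0 to 0.09. Locked (holds about 35 N) while the knob is tight; once the knob has been turned by about 0.5 rad or more it slides against about 3 N of friction and stays where it is left.
- knob_grip (a point): Point on the vertical axis of the black ribbed round clamp knob on top of the blue stop, at the height to grip. The knob is 46 mm across and 28 mm high, its gripping rim reaches from 14 mm below to 14 mm above this point; the point is 79 mm above the worktop; under the rim are 17 mm of room down to the blue block (11 mm over a steel boss 36 mm across in the middle). Sliding the knob sideways carries the blue stop along.
- knob (a joint): Turn of the knob in rad; 0 tight, grows anticlockwise seen from above (loosening). For the first 0.25 to 0.65 rad it is stuck and needs about 0.2 to 0.45 N m; it lets go with a slight forward snap and then needs only about 0.05 N m. The internal stop lies somewhere between 0.85 and 1.45 rad from tight, differently each time and not visible.
- stop_give (a joint): How far the cushion of the knob's internal stop is squeezed, in rad; 0 until the knob reaches it, then 1 N m per rad, so it is felt as a rising torque. About 0.1 (0.1 N m) is a firm enough touch; more than 0.25 is forced.
- pad_face (a point): Centre of the front face of the round rubber pad (30 mm across) on the arm of the blue stop, 37 mm above the worktop; it faces the jar and lies 90 mm towards the jar from the knob axis while not pushed in.
- pad (a joint): How far the sprung pad is pushed into the arm, in m; 0 free, travel 10 mm, spring 250 N/m (0.25 N per mm).
- jar_center (a point): Centre, half-way up, of the open, empty, thick clear glass jar (70 mm diameter, 112 mm high, about 0.43 kg) standing loose on the base plate, upright, on the line of the pad; its wall is 35 mm from this point (34 to 35 mm).
- label_roll: Roll of labels standing by, 66 mm diameter, 39 mm high; origin at the centre of its underside. Leave it alone.
- counter: Round grey tally counter, 44 x 51 x 30 mm; origin under its centre. Leave it alone.
- gold_cap: Gold jar cap lying flat, 64 mm diameter, 10 mm high; origin under its centre. Leave it alone.
- marker: Marker pen with green cap, 122 x 14 x 15 mm, lying on the worktop; origin under its centre. Leave it alone.
Mind the look-alikes: they are no part of the job. Leave any red look-alike of the part that bears jar_center alone.

How it is judged:
By the outcome, as a careful person would: the job done as asked, in the order asked, and still so for the second after the job is handed in, with the robot touching nothing.
It also fails if it takes over 58 s, if anything falls off the work surface, if the arm or the gripper's body presses on something with over 40 N, if the wrist force passes 120 N, or if a joint passes its speed limit or range.

## Working session

There is one attempt and no reset: what is moved stays moved. The work goes in short steps, Python scripts to look and compute and a tool call to move; the robot and the scene stay as the last step left them, time stands still between calls to the robot, and variables do not carry over. Pictures are saved under pics/ and viewed, about 8 in all and at most 12, crops included, and the job is handed in when it is done.

Besides the shell and the picture viewer there is one more tool, called as name(argument=value, ...), one argument or row to a line, values as JSON. play_rows: Moves the arm, as the interface text tells. Shift numbers are shares of 20 cm and turn numbers shares of 1.5 rad, none past 1 either way. Its arguments: {"type":"object","properties":{"plan":{"type":"array"},"grip_force":{"type":"number"}},"required":["plan"]}

```bash
mkdir -p pics
cat > h.py <<'E'
import numpy as np, cv2
from bench import arm, grab_frame, job
def world(f):
    d=f["range_z"]; h,w=d.shape; fl=h/2/np.tan(np.radians(f["vertical_fov"])/2)
    u,v=np.meshgrid(np.arange(w),np.arange(h))
    p=np.stack([(u-f["cx"])/fl*d,-(v-f["cy"])/fl*d,-d,np.ones_like(d)],-1)
    return (p@np.array(f["extrinsics"]).T)[...,:3]
def grab(n,tag):
    f=grab_frame(n); np.savez(f"pics/{tag}.npz",W=world(f),d=f["range_z"],rgb=f["frame"],E=f["extrinsics"],k=[f["vertical_fov"],f["cx"],f["cy"]])
    cv2.imwrite(f"pics/{tag}.png",f["frame"][...,::-1]); return f
E
python3 - <<'E'
from h import *
a=grab("top","t0");b=grab("side","s0")
cv2.imwrite("pics/both.png",cv2.resize(np.vstack([a["frame"],b["frame"]])[...,::-1],(400,600)) )
for f in(a,b): print(f["vertical_fov"],f["cx"],f["cy"],f["extrinsics"], [k for k in f])
print(arm.read_state())
E
```

```text
47.80256646985582 262.54622812053503 187.83309508236798 [[ 0.01944279  0.99807232 -0.0589374   0.51841402]
 [-0.99965346  0.02045226  0.01657326  0.07393527]
 [ 0.01774671  0.05859474  0.9981241   0.95366138]
 [ 0.          0.          0.          1.        ]] ['frame', 'range_z', 'vertical_fov', 'cx', 'cy', 'extrinsics']
53.86883668009509 260.1381641260014 190.5828241866282 [[-0.9325065   0.13581711 -0.33464212  0.30408476]
 [-0.36050085 -0.40571721  0.8399004   0.77687459]
 [-0.02169722  0.90385135  0.42729612  0.43985011]
 [ 0.          0.          0.          1.        ]] ['frame', 'range_z', 'vertical_fov', 'cx', 'cy', 'extrinsics']
{'time_s': 0.1, 'joint_positions': array([-1.45508760e+00,  2.21111274e-01,  1.52749723e+00,  3.47973628e-06,
        1.39472771e+00, -1.26121776e-01]), 'joint_vel': array([-0.00079613, -0.00120791, -0.0019472 , -0.00054872, -0.00029185,
        0.00017839]), 'joint_torque': array([ 2.15463547e-04, -4.98244786e+01, -3.90546870e+01, -2.77958452e-04,
        5.66239949e-03, -1.99410050e-05]), 'ee_pos': array([ 0.14959537, -0.60626663,  0.23033067]), 'orientation': array([-1.69888239,  1.56905276,  1.68454015]), 'ft_force': array([ 1.16669885, -1.00581853,  0.13457363]), 'moment': array([-0.01167352, -0.01464298,  0.02667553]), 'gripper_width': 0.08544497327686348}
```

View pics/t0.png

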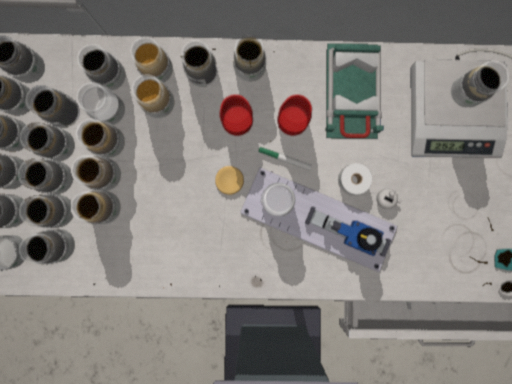

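View pics/s0.png

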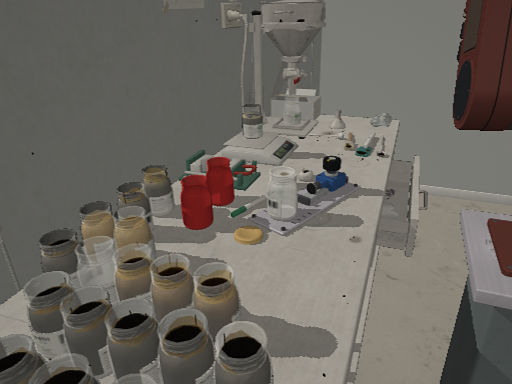

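Top view: the knob (black, on the blue stop) is at about (370,238) and the clear jar on the plate at (278,198). Look-alikes: red jars at (236,114) and (295,114). The clear jar is the one standing on the plate in line with the pad. I'll measure now and confirm in an enlarged crop.

Run:
```python
from h import *
T=np.load("pics/t0.npz");W=T["W"];rgb=T["rgb"].astype(int)
v,u=np.mgrid[:384,:512]
roi=(u>230)&(u<405)&(v>160)&(v<275)
for n in("t0","s0"):
    Z=np.load(f"pics/{n}.npz");w=Z["W"]
    c=w[(Z["d"]>0)&(abs(w[...,0]-.47)<.08)&(abs(w[...,1]+.12)<.08)&(w[...,2]>.068)]
    print(n,"knob z",np.percentile(c[:,2],[5,50,95,99]),len(c))
    t=c[c[:,2]>.085]
    if len(t):
        (x,y),r=cv2.minEnclosingCircle(t[:,:2].astype(np.float32));print(" circ",x,y,r,t.mean(0))
    g=w[(Z["d"]>0)&(abs(w[...,0]-.50)<.09)&(abs(w[...,1]-.05)<.07)&(w[...,2]>.03)]
    print(" jar",len(g)); 
    if len(g):
        for lo,hi in((.03,.06),(.06,.09),(.09,.125)):
            q=g[(g[:,2]>lo)&(g[:,2]<hi)]
            if len(q)>5:(x,y),r=cv2.minEnclosingCircle(q[:,:2].astype(np.float32));print("  ",lo,len(q),x,y,r,q.mean(0))
# plate top
m=roi&(abs(W[...,2]-.008)<.005)&(T["d"]>0)
m8=(m.astype(np.uint8))
hsv=cv2.cvtColor(T["rgb"],cv2.COLOR_RGB2HSV)
pl=roi&(W[...,2]>.0045)
n,l,s,_=cv2.connectedComponentsWithStats(pl.astype(np.uint8))
i=l[198,278] or l[238,370]; P=W[l==l[238,370]]
print("worktop z",np.median(W[(u>420)&(v>170)&(v<190)][:,2]),len(P))
print("rect",cv2.minAreaRect(P[:,:2].astype(np.float32)))
bl=roi&(rgb[...,2]>rgb[...,0]+50);B=W[bl];print("blue",len(B),cv2.minAreaRect(B[:,:2].astype(np.float32)),np.percentile(B[:,2],[5,50,95]))
c=T["rgb"][160:275,225:410,::-1];cv2.imwrite("pics/crop.png",cv2.resize(c,None,fx=4.2,fy=4.2,interpolation=cv2.INTER_CUBIC))
```

```text
t0 knob z [0.07942749 0.09339506 0.09587419 0.09667321] 471
 circ 0.4728378653526306 -0.15660619735717773 0.023971781134605408 [ 0.47266694 -0.1554219   0.09323943]
 jar 447
   0.03 8 0.5359246730804443 0.050147395581007004 0.023693349212408066 [0.53316915 0.05511566 0.04711431]
   0.06 112 0.5480815768241882 0.027744794264435768 0.03500732034444809 [0.54379226 0.03620307 0.08348723]
   0.09 327 0.5487983822822571 0.028100885450839996 0.032485101372003555 [0.54766154 0.02937436 0.11269362]
s0 knob z [0.06917136 0.08456166 0.09126719 0.09210151] 224
 circ 0.4709107577800751 -0.15379241108894348 0.023607484996318817 [ 0.46976428 -0.14884709  0.08983792]
 jar 1250
   0.03 355 0.5468056201934814 0.03211107850074768 0.03477254509925842 [0.53907853 0.0546518  0.04506373]
   0.06 396 0.5467185974121094 0.03374955430626869 0.03468766063451767 [0.53932286 0.05344349 0.07566366]
   0.09 499 0.5467362403869629 0.030349375680088997 0.030425777658820152 [0.54526745 0.03487525 0.10577906]
worktop z 0.0005573553952648025 7515
rect ((0.5109429955482483, -0.06473574042320251), (0.33216598629951477, 0.11277733743190765), 68.06126403808594)
blue 401 ((0.5044092535972595, -0.056692421436309814), (0.2570839822292328, 0.05428393557667732), 71.95758056640625) [0.04367768 0.04758846 0.0513685 ]
```

View pics/crop.png

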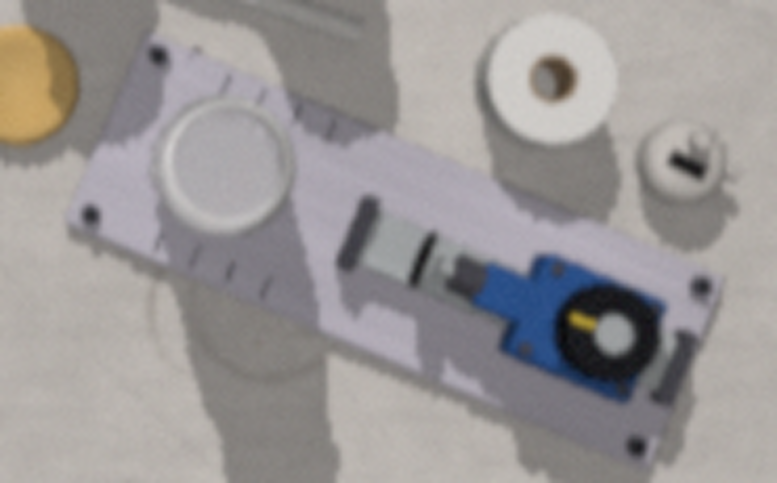

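The crop confirms it: the black knob with a yellow mark sits on the blue stop, at around (372,238) in the full image. The clear jar stands on the same plate in line with the pad, at around (278,199). Next I work out the approach.

```bash
cat >> h.py <<'E'
from scipy.spatial.transform import Rotation as Ro
def R(s): return Ro.from_euler('xyz',s["orientation"]).as_matrix()
def to(p):
    s=arm.read_state(); d=R(s).T@(np.array(p)-s["ee_pos"]); return d/.2
E
python3 - <<'E'
from h import *
s=arm.read_state();print(R(s).round(4),to([.472,-.155,.20]),to([.472,-.155,.20])/12)
E
```

```text
[[-2.000e-04  2.395e-01 -9.709e-01]
 [ 1.700e-03 -9.709e-01 -2.395e-01]
 [-1.000e+00 -1.700e-03 -2.000e-04]] [ 0.15524274 -1.80436484 -2.10542725] [ 0.0129369  -0.15036374 -0.17545227]
```

play_rows(
  plan=[
    [0, -0.15, -0.175, 0, 0, 0, 1],
    [0, -0.15, -0.175, 0, 0, 0, 1],
    [0, -0.15, -0.175, 0, 0, 0, 1],
    [0, -0.15, -0.175, 0, 0, 0, 1],
    [0, -0.15, -0.175, 0, 0, 0, 1],
    [0, -0.15, -0.175, 0, 0, 0, 1],
    [0, -0.15, -0.175, 0, 0, 0, 1],
    [0, -0.15, -0.175, 0, 0, 0, 1],
  ],
)

```text
time_s: 0.9
ee_pos: [0.3646, -0.3049, 0.231]
orientation: [-1.399, 1.571, 1.984]
ft_force: [0.5, -0.7, -0.3]
gripper_width: 0.0858
```

play_rows(
  plan=[
    [0, -0.15, -0.175, 0, 0, 0, 1],
    [0, -0.15, -0.175, 0, 0, 0, 1],
    [0, -0.15, -0.175, 0, 0, 0, 1],
    [0, -0.15, -0.175, 0, 0, 0, 1],
    [0, 0, 0, 0, 0, 0, 1],
    [0, 0, 0, 0, 0, 0, 1],
  ],
)

```text
time_s: 1.5
ee_pos: [0.4713, -0.1557, 0.2308]
orientation: [-0.347, 1.57, 3.039]
ft_force: [0.3, 0.2, -0.3]
gripper_width: 0.0854
```

Run:
```python
from h import *
s=arm.read_state();print(s["time_s"],s["ee_pos"],s["joint_positions"],s["ft_force"],s["moment"])
f=grab("wrist","w0");W=world(f);d=f["range_z"];print(f["extrinsics"],f["vertical_fov"],f["cx"],f["cy"])
for b in((.47,-.155,.085,.03),):
    m=(d>0)&(np.hypot(W[...,0]-b[0],W[...,1]-b[1])<.045)&(W[...,2]>b[2])
    c=W[m];print(len(c),np.median(c[:,2]))
    if len(c):print(cv2.minEnclosingCircle(c[:,:2].astype(np.float32)),c.mean(0),(c.min(0)+c.max(0))/2)
print(to([.472,-.155,.12]))
```

```text
1.5 [ 0.4712627  -0.15570749  0.2308161 ] [-4.77864233e-01 -9.02571965e-02  1.85373230e+00 -4.23947336e-04
  1.37917316e+00  8.48180077e-01] [ 0.32277545  0.21743692 -0.33145636] [-0.02251634 -0.05733489  0.0217019 ]
[[ 2.42226970e-01  9.34620158e-01  2.60405942e-01  5.38346897e-01]
 [-9.70219542e-01  2.33237469e-01  6.53783049e-02 -1.40374469e-01]
 [ 3.67458814e-04 -2.68487323e-01  9.63283148e-01  3.73813108e-01]
 [ 0.00000000e+00  0.00000000e+00  0.00000000e+00  1.00000000e+00]] 65.36299054995139 251.95422512813627 193.89002236727245
23416 0.31417990033365184
((0.47024306654930115, -0.1549716591835022), 0.045020461082458496) [ 0.48360905 -0.14988488  0.29521171] [ 0.47426021 -0.15487116  0.20833436]
[ 0.55421655 -0.00675723 -0.00839849]
```

View pics/w0.png

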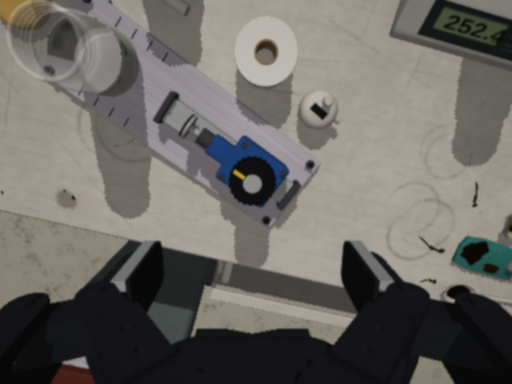

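The wrist view shows the knob at (252,182), the jar at about (75,50), and the fingers clear. Measuring it precisely.

Run:
```python
from h import *
Z=np.load("pics/w0.npz");W=Z["W"];d=Z["d"];rgb=Z["rgb"]
m=(d>0)&(np.hypot(W[...,0]-.47,W[...,1]+.155)<.04)&(W[...,2]>.085)&(W[...,2]<.1)
c=W[m];print(len(c),np.median(c[:,2]),cv2.minEnclosingCircle(c[:,:2].astype(np.float32)),c.mean(0),(np.percentile(c,1,axis=0)+np.percentile(c,99,axis=0))/2)
# blue block top
b=(rgb[...,2].astype(int)>rgb[...,0]+50)&(d>0)&(np.hypot(W[...,0]-.48,W[...,1]+.15)<.1);B=W[b];print(cv2.minAreaRect(B[:,:2].astype(np.float32)),np.median(B[:,2]))
# pad: points z .025-.05 in front of knob along rail
e=np.array([.374,.927]);n=np.array([-.927,.374]);k=np.array([.472,-.155])
for t in("t0","w0","s0"):
    Z=np.load(f"pics/{t}.npz");w=Z["W"];q=w[...,:2]-k;a=q@e;bb=q@n
    s=(Z["d"]>0)&(a>.03)&(a<.13)&(abs(bb)<.025)&(w[...,2]>.03)&(w[...,2]<.06)
    print(t,"front",s.sum(),np.percentile(a[s],[50,95,99,100]) if s.any() else'', bb[s].mean() if s.any() else '')
    g=(Z["d"]>0)&(a>.14)&(a<.27)&(abs(bb)<.06)&(w[...,2]>.105)&(w[...,2]<.13)
    p=np.c_[a[g],bb[g]].astype(np.float32);print("  jar rim",len(p),cv2.minEnclosingCircle(p), np.median(w[g][:,2]))
```

```text
1735 0.09329979367303548 ((0.47306185960769653, -0.15629597008228302), 0.023800643160939217) [ 0.47423551 -0.15602269  0.09309494] [ 0.47366001 -0.15619066  0.09114345]
((0.47892332077026367, -0.14508409798145294), (0.08831576257944107, 0.05372335761785507), 67.90583801269531) 0.047550278536747925
t0 front 336 [0.05417768 0.08836394 0.11893042 0.12025794] -0.0005915401775552211
  jar rim 250 ((0.19797579944133759, -0.0025684996508061886), 0.029788373038172722) 0.11942772592073264
w0 front 1134 [0.05439846 0.08675812 0.08861387 0.12038752] -0.0025641772309726463
  jar rim 2855 ((0.19807231426239014, -0.0035178903490304947), 0.030260710045695305) 0.1178080359142617
s0 front 209 [0.05876403 0.08982721 0.09074165 0.09139744] 0.0044009677977808115
  jar rim 274 ((0.19960246980190277, -0.0005922872223891318), 0.030019033700227737) 0.11232924166843586
```

Run:
```python
from h import *
print(to([.473,-.1563,.061]))
```

```text
[ 8.49211128e-01  8.09034442e-04 -1.20318599e-02]
```

play_rows(
  plan=[
    [0.2, 0, -0.012, 0, 0, 0, 1],
    [0.2, 0, 0, 0, 0, 0, 1],
    [0.15, 0, 0, 0, 0, 0, 1],
    [0.12, 0, 0, 0, 0, 0, 1],
    [0.1, 0, 0, 0, 0, 0, 1],
    [0.08, 0, 0, 0, 0, 0, 1],
    [0, 0, 0, 0, 0, 0, 1],
  ],
  grip_force=20,
)

```text
time_s: 2.25
ee_pos: [0.4707, -0.1567, 0.0588]
orientation: [-0.656, 1.565, 2.724]
ft_force: [-0.8, 0.4, 0.5]
gripper_width: 0.0852
```

play_rows(
  plan=[
    [0, 0, 0, 0, 0, 0, 0.2],
    [0, 0, 0, 0, 0, 0, 0.2],
    [0, 0, 0, 0, 0, 0, 0.2],
    [0, 0, 0, 0, 0, 0, -0.1],
    [0, 0, 0, 0, 0, 0, -0.1],
    [0, 0, 0, 0, 0, 0, -0.1],
    [0, 0, 0, 0, 0, 0, -0.1],
  ],
)

```text
time_s: 2.95
ee_pos: [0.4738, -0.156, 0.0625]
orientation: [2.831, 1.57, -0.068]
ft_force: [-3.3, 1.9, 6.2]
gripper_width: 0.0442
```

Run:
```python
from h import *
s=arm.read_state();print({k:v for k,v in s.items()})
print(to([.473,-.1563,.061]))
```

```text
{'time_s': 2.95, 'joint_positions': array([-4.76346183e-01,  1.15541007e-01,  1.98853313e+00,  2.25625277e-04,
        1.03706928e+00,  8.52165228e-01]), 'joint_vel': array([-0.00111323,  0.00060589,  0.00073473, -0.00266498,  0.00150906,
        0.00018987]), 'joint_torque': array([-4.94546872e-01, -3.63493824e+01, -3.23971295e+01, -1.45882149e-01,
       -1.09598815e+00, -2.00014614e-02]), 'ee_pos': array([ 0.47384344, -0.15597247,  0.06250362]), 'orientation': array([ 2.83117815,  1.57030688, -0.06824433]), 'ft_force': array([-3.29318614,  1.87690593,  6.18308258]), 'moment': array([ 0.32792207,  0.40677595, -0.07314688]), 'gripper_width': 0.04419167216960737}
[0.00751611 0.00057742 0.00449037]
```

play_rows(
  plan=[
    [0, 0, 0, 0, 0, 0, -0.3],
    [0, 0, 0, 0, 0, 0, -0.3],
    [0, 0, 0, -0.05, 0, 0, -0.3],
    [0, 0, 0, -0.05, 0, 0, -0.3],
    [0, 0, 0, -0.05, 0, 0, -0.3],
    [0, 0, 0, 0, 0, 0, -0.3],
  ],
  grip_force=80,
)

```text
time_s: 3.55
ee_pos: [0.4737, -0.1555, 0.0628]
orientation: [-1.997, 1.57, 1.614]
ft_force: [-4.6, 3.6, 9.0]
gripper_width: 0.0433
```

```bash
cat > st.py <<'E'
from h import *
s=arm.read_state();r=R(s)
print(round(s["time_s"],2),"yaw",np.arctan2(r[1,1],r[0,1]).round(4),s["ee_pos"].round(4),"F",s["ft_force"].round(2),"M",s["moment"].round(3),"w",s["gripper_width"],"j6",s["joint_positions"][5])
E
python3 st.py
```

```text
3.55 yaw -1.1014 [ 0.4737 -0.1555  0.0628] F [-4.65  3.59  8.96] M [0.723 0.688 0.078] w 0.04328393690377079 j6 0.6249568203047687
```

play_rows(
  plan=[
    [0, 0, 0, -0.05, 0, 0, -0.3],
    [0, 0, 0, -0.05, 0, 0, -0.3],
  ],
)

```text
time_s: 3.75
ee_pos: [0.4735, -0.1551, 0.0628]
orientation: [-1.818, 1.569, 1.944]
ft_force: [-6.0, 5.9, 11.5]
gripper_width: 0.0435
```

```bash
python3 st.py
python3 - <<'E'
from h import *
f=grab("wrist","w1");cv2.imwrite("pics/w1c.png",f["frame"][100:,100:400,::-1])
E
python3 st.py
```

```text
3.75 yaw -0.9508 [ 0.4735 -0.1551  0.0628] F [-6.03  5.88 11.49] M [ 0.955  0.885 -0.075] w 0.04346978467457746 j6 0.47430178682929003
3.8 yaw -0.9466 [ 0.4734 -0.1551  0.0628] F [-6.26  6.6  10.13] M [0.938 0.814 0.027] w 0.04316377862686041 j6 0.47016271121235825
```

View pics/w1c.png

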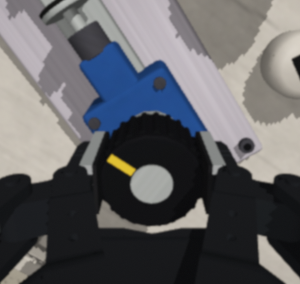

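The knob is held between the jaws, with the yellow mark at about (120,165) in the crop. I'll measure the mark angle in world coordinates.

```bash
cat >> h.py <<'E'
def mark(tag,c):
    Z=np.load(f"pics/{tag}.npz");w=Z["W"];h=cv2.cvtColor(Z["rgb"],cv2.COLOR_RGB2HSV)
    n=(Z["d"]>0)&(np.hypot(w[...,0]-c[0],w[...,1]-c[1])<.026)&(w[...,2]>.08)&(w[...,2]<.105)
    y=n&(h[...,0]>15)&(h[...,0]<35)&(h[...,1]>120)&(h[...,2]>90)
    g=n&(h[...,1]<60)&(h[...,2]>90)
    a=w[y].mean(0);b=w[g].mean(0) if g.any() else np.zeros(3)
    q=w[y][:,:2]; ax=np.linalg.svd(q-q.mean(0))[2][0]; ax*=np.sign(ax@(a[:2]-np.array(c)))
    return y.sum(),g.sum(),a.round(4),b.round(4),"ang from c",np.arctan2(*(a[:2]-c)[::-1]).round(3),"axis",np.arctan2(ax[1],ax[0]).round(3)
E
python3 - <<'E'
from h import *
c=np.array([.473,-.156])
for t in("t0","w0","w1"):print(t,mark(t,c))
E
```

```text
t0 (np.int64(17), np.int64(74), array([ 0.4778, -0.1416,  0.0941]), array([ 0.4724, -0.1574,  0.094 ]), 'ang from c', np.float64(1.247), 'axis', np.float64(1.111))
w0 (np.int64(61), np.int64(270), array([ 0.4784, -0.1423,  0.0937]), array([ 0.4728, -0.1568,  0.094 ]), 'ang from c', np.float64(1.196), 'axis', np.float64(1.178))
w1 (np.int64(284), np.int64(1435), array([ 0.4722, -0.1422,  0.0939]), array([ 0.4721, -0.156 ,  0.0944]), 'ang from c', np.float64(1.63), 'axis', np.float64(1.56))
```

```bash
sed -i 's/"j6",.*/"j6",s["joint_positions"][5].round(4),"t6",s["joint_torque"][5].round(3))/' st.py; python3 st.py
python3 - <<'E'
from h import *
for i in range(6):
    grab_frame("wrist");s=arm.read_state();print(s["moment"].round(3),s["joint_torque"][[0,5]].round(4))
E
```

```text
3.8 yaw -0.9466 [ 0.4734 -0.1551  0.0628] F [-6.26  6.6  10.13] M [0.938 0.814 0.027] w 0.04316377862686041 j6 0.4702 t6 0.212
[0.893 0.788 0.04 ] [-2.0133 -0.6151]
[0.969 0.805 0.035] [-1.9953 -0.1657]
[ 0.903  0.832 -0.016] [-1.985  -0.0071]
[0.916 0.916 0.04 ] [-1.9805  0.0315]
[ 0.896  0.864 -0.006] [-1.9782  0.0397]
[0.903 0.896 0.094] [-1.976   0.0411]
```

play_rows(
  plan=[
    [0, 0, 0, -0.05, 0, 0, -0.3],
  ],
)

```text
time_s: 4.2
ee_pos: [0.4733, -0.1551, 0.0627]
orientation: [-1.687, 1.569, 2.148]
ft_force: [-7.1, 6.6, 12.2]
gripper_width: 0.0429
```

```bash
python3 st.py
```

```text
4.2 yaw -0.8777 [ 0.4733 -0.1551  0.0627] F [-7.14  6.56 12.23] M [ 0.933  1.066 -0.085] w 0.04290624234923497 j6 0.4013 t6 1.576
```

play_rows(
  plan=[
    [0, 0, 0, -0.05, 0, 0, -0.3],
  ],
)

```text
time_s: 4.3
ee_pos: [0.4731, -0.1551, 0.0627]
orientation: [-1.658, 1.569, 2.254]
ft_force: [-7.9, 6.0, 13.3]
gripper_width: 0.0434
```

```bash
python3 st.py
```

```text
4.3 yaw -0.8006 [ 0.4731 -0.1551  0.0627] F [-7.9   5.97 13.3 ] M [ 0.995  1.121 -0.096] w 0.043353721042293944 j6 0.3243 t6 0.959
```

play_rows(
  plan=[
    [0, 0, 0, -0.05, 0, 0, -0.3],
  ],
)

```text
time_s: 4.4
ee_pos: [0.473, -0.155, 0.0627]
orientation: [-1.657, 1.568, 2.33]
ft_force: [-8.3, 6.8, 13.7]
gripper_width: 0.0435
```

```bash
python3 st.py
```

```text
4.4 yaw -0.7256 [ 0.473  -0.155   0.0627] F [-8.31  6.79 13.66] M [ 1.055  1.267 -0.088] w 0.04353768988263328 j6 0.2492 t6 0.91
```

play_rows(
  plan=[
    [0, 0, 0, -0.05, 0, 0, -0.3],
  ],
)

```text
time_s: 4.5
ee_pos: [0.4728, -0.1549, 0.0628]
orientation: [-1.67, 1.568, 2.392]
ft_force: [-8.5, 7.5, 14.6]
gripper_width: 0.043
```

```bash
python3 st.py;  python3 - <<'E'
from h import *
for i in range(4):
    grab_frame("wrist");s=arm.read_state();print(s["moment"].round(3),s["ft_force"].round(2),s["joint_torque"][[0,5]].round(4))
E
```

```text
4.5 yaw -0.6505 [ 0.4728 -0.1549  0.0628] F [-8.51  7.51 14.56] M [ 1.079  1.36  -0.067] w 0.04304484094385083 j6 0.1742 t6 0.906
[1.069 1.27  0.048] [-8.51  6.45 12.87] [-1.8668  0.1788]
[1.043 1.287 0.016] [-8.95  7.09 14.84] [-1.8645 -0.6416]
[1.051 1.305 0.029] [-7.98  6.1  13.47] [-1.8548 -0.1888]
[ 1.08   1.269 -0.038] [-8.6   6.79 14.04] [-1.8496 -0.0297]
```

play_rows(
  plan=[
    [0, 0, 0, -0.03, 0, 0, -0.3],
    [0, 0, 0, -0.03, 0, 0, -0.3],
    [0, 0, 0, -0.03, 0, 0, -0.3],
    [0, 0, 0, -0.03, 0, 0, -0.3],
  ],
)

```text
time_s: 5.1
ee_pos: [0.4724, -0.1547, 0.0627]
orientation: [-1.762, 1.567, 2.478]
ft_force: [-10.6, 7.4, 16.0]
gripper_width: 0.0433
```

```bash
python3 st.py
```

```text
5.1 yaw -0.4717 [ 0.4724 -0.1547  0.0627] F [-10.61   7.42  16.04] M [ 1.149  1.595 -0.071] w 0.043282454950074885 j6 -0.0046 t6 0.506
```

play_rows(
  plan=[
    [0, 0, 0, -0.03, 0, 0, -0.3],
  ],
)

```text
time_s: 5.2
ee_pos: [0.4723, -0.1547, 0.0627]
orientation: [-1.802, 1.567, 2.484]
ft_force: [-11.5, 7.8, 17.2]
gripper_width: 0.0426
```

```bash
python3 st.py
```

```text
5.2 yaw -0.4267 [ 0.4723 -0.1547  0.0627] F [-11.52   7.76  17.19] M [ 1.191  1.609 -0.077] w 0.04262495346993689 j6 -0.0495 t6 0.505
```

play_rows(
  plan=[
    [0, 0, 0, -0.03, 0, 0, -0.3],
  ],
)

```text
time_s: 5.3
ee_pos: [0.4722, -0.1546, 0.0627]
orientation: [-1.83, 1.566, 2.501]
ft_force: [-11.1, 8.2, 18.1]
gripper_width: 0.0433
```

```bash
python3 st.py
```

```text
5.3 yaw -0.3817 [ 0.4722 -0.1546  0.0627] F [-11.15   8.19  18.05] M [ 1.302  1.78  -0.117] w 0.043339920681124196 j6 -0.0945 t6 0.504
```

play_rows(
  plan=[
    [0, 0, 0, -0.03, 0, 0, -0.3],
  ],
)

```text
time_s: 5.4
ee_pos: [0.4721, -0.1546, 0.0627]
orientation: [-1.856, 1.566, 2.52]
ft_force: [-11.5, 7.1, 17.9]
gripper_width: 0.0432
```

```bash
python3 st.py
```

```text
5.4 yaw -0.3367 [ 0.4721 -0.1546  0.0627] F [-11.49   7.11  17.95] M [ 1.303  1.826 -0.133] w 0.04319059671469617 j6 -0.1396 t6 0.503
```

play_rows(
  plan=[
    [0, 0, 0, -0.03, 0, 0, -0.3],
  ],
)

```text
time_s: 5.5
ee_pos: [0.472, -0.1545, 0.0627]
orientation: [-1.889, 1.566, 2.532]
ft_force: [-13.1, 8.1, 17.7]
gripper_width: 0.0431
```

```bash
python3 st.py
```

```text
5.5 yaw -0.2916 [ 0.472  -0.1545  0.0627] F [-13.09   8.1   17.66] M [ 1.317  1.896 -0.098] w 0.04311017430152965 j6 -0.1846 t6 0.492
```

play_rows(
  plan=[
    [-0.005, -0.005, 0, 0, 0, 0, -0.3],
    [0, 0, 0, 0, 0, 0, -0.3],
  ],
)

```text
time_s: 5.7
ee_pos: [0.4718, -0.1546, 0.0628]
orientation: [-2.133, 1.568, 2.286]
ft_force: [-4.3, 4.7, 5.2]
gripper_width: 0.0429
```

```bash
cat > av.py <<'E'
from h import *
L=[]
for i in range(8):
    grab_frame("wrist");s=arm.read_state();L.append(np.r_[s["moment"],s["ft_force"]])
L=np.array(L);print("mean",L.mean(0).round(3),"se",(L.std(0)/8**.5).round(3))
E
python3 av.py;python3 st.py
```

```text
mean [ 0.855  0.705  0.03  -4.977  5.508  5.957] se [0.006 0.013 0.007 0.153 0.214 0.209]
6.1 yaw -0.2935 [ 0.4718 -0.1546  0.0628] F [-4.25  5.21  6.17] M [0.854 0.697 0.018] w 0.04315069793746715 j6 -0.1833 t6 0.019
```

play_rows(
  plan=[
    [0, 0, 0, -0.03, 0, 0, -0.3],
    [0, 0, 0, -0.03, 0, 0, -0.3],
    [0, 0, 0, 0, 0, 0, -0.3],
    [0, 0, 0, 0, 0, 0, -0.3],
  ],
)

```text
time_s: 6.5
ee_pos: [0.4716, -0.1545, 0.0628]
orientation: [-2.103, 1.567, 2.405]
ft_force: [-6.2, 5.4, 6.4]
gripper_width: 0.0431
```

```bash
python3 av.py;python3 st.py
```

```text
mean [ 0.917  0.912 -0.056 -5.895  5.422  7.109] se [0.011 0.013 0.01  0.169 0.111 0.189]
6.9 yaw -0.2037 [ 0.4716 -0.1545  0.0628] F [-5.49  5.92  6.83] M [ 0.895  0.972 -0.049] w 0.04299498064781684 j6 -0.2731 t6 -0.042
```

play_rows(
  plan=[
    [0, 0, 0, -0.02, 0, 0, -0.3],
    [0, 0, 0, 0, 0, 0, -0.3],
    [0, 0, 0, 0, 0, 0, -0.3],
  ],
)

```text
time_s: 7.2
ee_pos: [0.4715, -0.1545, 0.0628]
orientation: [-2.107, 1.567, 2.432]
ft_force: [-6.0, 5.2, 6.9]
gripper_width: 0.043
```

```bash
python3 av.py;python3 st.py
python3 - <<'E'
from h import *
grab("wrist","w2");print(mark("w2",np.array([.4725,-.156])))
E
```

```text
mean [ 0.948  0.978 -0.048 -6.096  5.126  7.437] se [0.01  0.007 0.005 0.123 0.155 0.179]
7.6 yaw -0.1737 [ 0.4715 -0.1545  0.0628] F [-6.5   5.92  6.82] M [ 0.963  0.98  -0.078] w 0.043020320975776995 j6 -0.3031 t6 -0.065
(np.int64(295), np.int64(1343), array([ 0.461 , -0.1472,  0.094 ]), array([ 0.4715, -0.1577,  0.0946]), 'ang from c', np.float64(2.485), 'axis', np.float64(2.334))
```

play_rows(
  plan=[
    [0, 0, 0, -0.03, 0, 0, -0.3],
    [0, 0, 0, 0, 0, 0, -0.3],
    [0, 0, 0, 0, 0, 0, -0.3],
  ],
)

```text
time_s: 7.95
ee_pos: [0.4714, -0.1545, 0.0628]
orientation: [-2.124, 1.567, 2.46]
ft_force: [-7.1, 4.9, 7.8]
gripper_width: 0.0431
```

```bash
python3 av.py;python3 st.py
```

```text
mean [ 0.973  1.109 -0.092 -6.552  5.669  7.885] se [0.01  0.01  0.006 0.211 0.12  0.128]
8.35 yaw -0.1287 [ 0.4714 -0.1545  0.0628] F [-6.42  5.59  7.45] M [ 1.012  1.091 -0.099] w 0.04287705878620768 j6 -0.3481 t6 -0.1
```

Turned about 1.20 rad with no slip, according to the mark. Static torque has risen steadily by about 0.12 N m since 1.035 rad, so it is against the cushion. I'll back off a little to relax the cushion and then work out the slide.

play_rows(
  plan=[
    [0, 0, 0, 0.04, 0, 0, -0.3],
    [0, 0, 0, 0, 0, 0, -0.3],
    [0, 0, 0, 0, 0, 0, -0.3],
  ],
)

```text
time_s: 8.65
ee_pos: [0.4715, -0.1545, 0.0628]
orientation: [-2.121, 1.567, 2.403]
ft_force: [-5.4, 5.3, 7.1]
gripper_width: 0.0434
```

```bash
python3 av.py;python3 st.py
python3 - <<'E'
from h import *
grab("wrist","w3");grab("top","t1");grab("side","s1")
e=np.array([.374,.927]);n=np.array([-.927,.374]);k=np.array([.472,-.155])
s=arm.read_state();print("e in tool, per 10mm shares",R(s).T@np.r_[e,0]*.05, "TCP a,b",(s["ee_pos"][:2]-k)@e,(s["ee_pos"][:2]-k)@n)
for t in("t1","w3","s1"):
    Z=np.load(f"pics/{t}.npz");w=Z["W"];q=w[...,:2]-k;a=q@e;bb=q@n
    g=(Z["d"]>0)&(a>.14)&(a<.27)&(abs(bb)<.06)&(w[...,2]>.105)&(w[...,2]<.13)
    p=np.c_[a[g],bb[g]].astype(np.float32);print("  jar rim",len(p),cv2.minEnclosingCircle(p)if len(p) else'')
    s_=(Z["d"]>0)&(a>.05)&(a<.13)&(abs(bb)<.02)&(w[...,2]>.03)&(w[...,2]<.055);print(" pad",np.percentile(a[s_],[95,98,99]) if s_.any() else '')
E
```

```text
mean [ 0.926  0.946 -0.146 -6.09   5.591  7.331] se [0.013 0.012 0.009 0.192 0.148 0.194]
9.05 yaw -0.1889 [ 0.4715 -0.1545  0.0628] F [-5.52  5.91  7.1 ] M [ 0.86   0.887 -0.139] w 0.043373758935726 j6 -0.288 t6 -0.152
e in tool, per 10mm shares [ 6.25965657e-05  9.66302186e-03 -4.90370736e-02] TCP a,b 0.00028366236195381074 0.0006268013767487834
  jar rim 248 ((0.19808359444141388, -0.0025630348827689886), 0.029774140566587448)
 pad [0.11580667 0.12089795 0.1226705 ]
  jar rim 0 
 pad [0.08579148 0.08644289 0.08673335]
  jar rim 273 ((0.19832640886306763, -0.0016074179438874125), 0.031576141715049744)
 pad [0.08821493 0.08845042 0.08958386]
```

play_rows(
  plan=[
    [0, 0.008, -0.04, 0, 0, 0, -0.3],
    [0, 0.008, -0.04, 0, 0, 0, -0.3],
    [0, 0.008, -0.04, 0, 0, 0, -0.3],
    [0, 0.008, -0.04, 0, 0, 0, -0.3],
    [0, 0.008, -0.04, 0, 0, 0, -0.3],
    [0, 0.008, -0.04, 0, 0, 0, -0.3],
    [0, 0.008, -0.04, 0, 0, 0, -0.3],
    [0, 0.004, -0.02, 0, 0, 0, -0.3],
  ],
)

```text
time_s: 10.0
ee_pos: [0.4942, -0.0984, 0.0628]
orientation: [-1.524, 1.567, 3.0]
ft_force: [-8.8, 0.1, 7.6]
gripper_width: 0.0431
```

```bash
python3 av.py;python3 st.py
python3 - <<'E'
from h import *
e=np.array([.374,.927]);n=np.array([-.927,.374]);k=np.array([.472,-.155])
s=arm.read_state();print("TCP a,b",(s["ee_pos"][:2]-k)@e,(s["ee_pos"][:2]-k)@n)
grab("wrist","w4");grab("top","t2");grab("side","s2")
for t in("t2","w4","s2"):
    Z=np.load(f"pics/{t}.npz");w=Z["W"];q=w[...,:2]-k;a=q@e;bb=q@n
    g=(Z["d"]>0)&(a>.16)&(a<.27)&(abs(bb)<.06)&(w[...,2]>.105)&(w[...,2]<.13)
    p=np.c_[a[g],bb[g]].astype(np.float32);print(t,"  jar rim",len(p),cv2.minEnclosingCircle(p)if len(p) else'')
    s_=(Z["d"]>0)&(a>.12)&(a<.17)&(abs(bb)<.016)&(w[...,2]>.035)&(w[...,2]<.055);print(" pad",s_.sum(),np.percentile(a[s_],[50,90,95,98,99]) if s_.any() else '')
a=cv2.resize(cv2.imread("pics/s2.png")[150:240,240:370],None,fx=4,fy=4);b=cv2.imread("pics/w4.png")[:360]
c=np.zeros((360,520+512,3),np.uint8);c[:,:520]=a;c[:,520:]=b;cv2.imwrite("pics/v2.png",cv2.resize(c,(800,279)))
E
```

```text
mean [ 0.697  1.113 -0.088 -7.063  4.141  7.797] se [0.029 0.014 0.01  0.217 0.266 0.236]
10.4 yaw -0.1886 [ 0.4943 -0.098   0.0628] F [-6.4   4.89  7.74] M [ 0.713  1.046 -0.103] w 0.04290049287787323 j6 -0.1646 t6 -0.061
TCP a,b 0.061188305036424 0.000625217754473013
t2   jar rim 248 ((0.19798679649829865, -0.002629726892337203), 0.029814990237355232)
 pad 115 [0.13538758 0.14692957 0.14755265 0.14760887 0.14763499]
w4   jar rim 0 
 pad 2562 [0.14265281 0.16447346 0.16563219 0.16725115 0.16788607]
s2   jar rim 272 ((0.19914785027503967, -0.0007052500732243061), 0.029915330931544304)
 pad 53 [0.13223569 0.14846262 0.14894915 0.1496682  0.14970792]
```

View pics/v2.png

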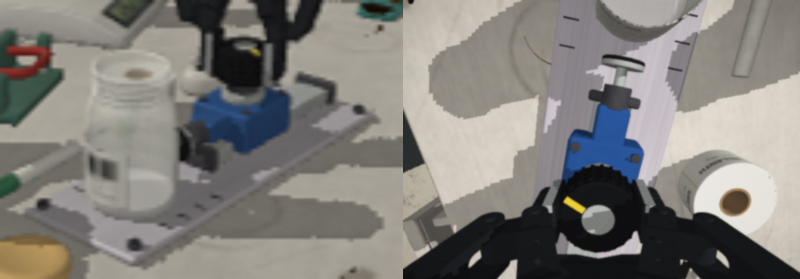

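The side and wrist views show the pad still roughly 13–15 mm short of the jar, with the jar untouched. I'll advance 9 mm and measure again.

play_rows(
  plan=[
    [0, 0.003, -0.015, 0, 0, 0, -0.3],
    [0, 0.003, -0.015, 0, 0, 0, -0.3],
    [0, 0.003, -0.015, 0, 0, 0, -0.3],
    [0, 0, 0, 0, 0, 0, -0.3],
    [0, 0, 0, 0, 0, 0, -0.3],
  ],
)

```text
time_s: 11.05
ee_pos: [0.4976, -0.09, 0.0628]
orientation: [-1.677, 1.567, 2.847]
ft_force: [-8.6, 2.1, 7.5]
gripper_width: 0.0431
```

```bash
cat > pv.py <<'E'
import sys
from h import *
i=sys.argv[1]
e=np.array([.374,.927]);n=np.array([-.927,.374]);k=np.array([.472,-.155])
s=arm.read_state();print("TCP a,b",(s["ee_pos"][:2]-k)@e,(s["ee_pos"][:2]-k)@n)
grab("wrist","w"+i);grab("top","t"+i);grab("side","s"+i)
for t in("t"+i,"s"+i,"w"+i):
    Z=np.load(f"pics/{t}.npz");w=Z["W"];q=w[...,:2]-k;a=q@e;bb=q@n
    g=(Z["d"]>0)&(a>.16)&(a<.27)&(abs(bb)<.06)&(w[...,2]>.105)&(w[...,2]<.13)
    p=np.c_[a[g],bb[g]].astype(np.float32);print(t,"jar rim",len(p),cv2.minEnclosingCircle(p)if len(p) else'')
# wrist: points near axis above z .03
Z=np.load(f"pics/w{i}.npz");w=Z["W"];q=w[...,:2]-k;a=q@e;bb=q@n
m=(Z["d"]>0)&(abs(bb)<.006)&(a>.125)&(a<.2)&(w[...,2]>.025)
for lo in np.arange(.130,.19,.002):
    j=m&(a>=lo)&(a<lo+.002)
    if j.any():print(lo.round(3),j.sum(),w[j][:,2].mean().round(3),Z["rgb"][j].mean(0).round(0))
cv2.imwrite(f"pics/c{i}.png",cv2.resize(cv2.imread(f"pics/w{i}.png")[:130,150:400],None,fx=3,fy=3,interpolation=cv2.INTER_CUBIC))
E
python3 pv.py 5;python3 av.py
```

```text
TCP a,b 0.06985611532902852 0.00058728985566292
t5 jar rim 250 ((0.198025643825531, -0.0026004596147686243), 0.029759174212813377)
s5 jar rim 276 ((0.19925986230373383, -0.0012828236212953925), 0.030983570963144302)
w5 jar rim 280 ((0.17101788520812988, -0.008306629955768585), 0.009119180962443352)
0.13 92 0.047 [67. 65. 71.]
0.132 95 0.046 [66. 65. 70.]
0.134 91 0.047 [66. 65. 70.]
0.136 94 0.046 [69. 68. 73.]
0.138 66 0.043 [145. 145. 145.]
0.14 58 0.041 [169. 171. 168.]
0.142 60 0.041 [170. 171. 168.]
0.144 59 0.041 [149. 151. 148.]
0.146 60 0.04 [125. 126. 124.]
0.148 59 0.04 [119. 121. 118.]
0.15 161 0.047 [116. 118. 116.]
0.152 109 0.052 [140. 142. 139.]
0.154 110 0.052 [34. 33. 33.]
0.156 23 0.051 [84. 80. 83.]
0.162 612 0.058 [131. 128. 124.]
0.164 483 0.082 [179. 175. 172.]
0.166 365 0.091 [184. 181. 178.]
0.168 533 0.098 [189. 186. 182.]
0.17 317 0.099 [190. 186. 182.]
mean [ 0.456  1.259 -0.068 -8.096  2.575  7.693] se [0.006 0.006 0.015 0.132 0.177 0.165]
```

View pics/c5.png

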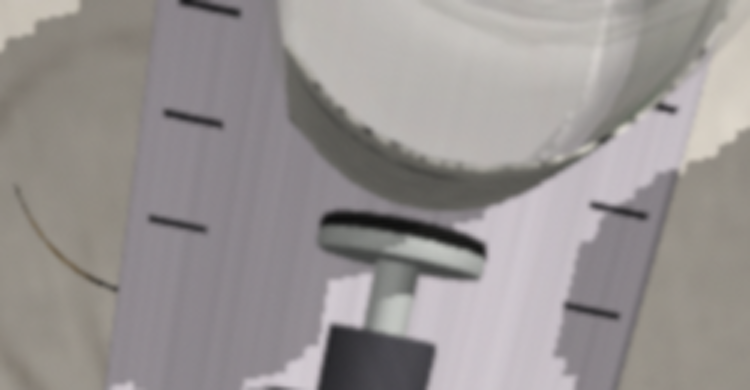

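The wrist crop shows the pad disc at about (400,240) and the jar's lower front edge at about (440,205), with a gap of about 5 mm left. The camera moves with the stop, so any pixel shift of the pad in this view is compression. I'll track that.

play_rows(
  plan=[
    [0, 0.002, -0.01, 0, 0, 0, -0.3],
    [0, 0.002, -0.01, 0, 0, 0, -0.3],
    [0, 0, 0, 0, 0, 0, -0.3],
    [0, 0, 0, 0, 0, 0, -0.3],
  ],
)

```text
time_s: 12.0
ee_pos: [0.4991, -0.0863, 0.0628]
orientation: [-1.605, 1.567, 2.919]
ft_force: [-8.1, 2.3, 8.0]
gripper_width: 0.043
```

```bash
cat > tr.py <<'E'
import sys
from h import *
i=sys.argv[1]
e=np.array([.374,.927]);k=np.array([.472,-.155])
s=arm.read_state();A=(s["ee_pos"][:2]-k)@e
up=lambda im:cv2.resize(im,None,fx=8,fy=8,interpolation=cv2.INTER_CUBIC)
def shift(im,ref,x0,x1,y0,y1,p=8):
    t=up(ref)[y0*8:y1*8,x0*8:x1*8];S=up(im)[max(0,(y0-p)*8):(y1+p)*8,(x0-p)*8:(x1+p)*8]
    r=cv2.matchTemplate(S,t,cv2.TM_CCOEFF_NORMED);_,v,_,l=cv2.minMaxLoc(r);return (l[0]/8-p,l[1]/8-min(p,y0),round(v,3))
f=grab("wrist","w"+i)["frame"][...,::-1].copy();ref=cv2.imread("pics/w5.png")
print("A",A.round(4),"disc",shift(f,ref,257,312,73,93),"arm end",shift(f,ref,255,297,108,135),"knob mark",shift(f,ref,200,290,120,180))
# jar in the top/side pictures against t5/s5
for n,b in(("top",(255,300,178,220)),("side",(265,300,165,222))):
    g=grab(n,n[0]+i)["frame"][...,::-1].copy();print(n,"jar",shift(g,cv2.imread(f"pics/{n[0]}5.png"),*b))
cv2.imwrite(f"pics/c{i}.png",cv2.resize(f[:130,150:400],None,fx=3,fy=3,interpolation=cv2.INTER_CUBIC))
Z=np.load(f"pics/w{i}.npz");w=Z["W"];q=w[...,:2]-k;a=q@e;bb=q@np.array([-.927,.374])
m=(Z["d"]>0)&(abs(bb)<.012)&(a>.1)&(a<.2)&(w[...,2]>.05)
dk=m&(Z["rgb"].max(-1)<55)&(abs(w[...,2]-.051)<.004)&(a>A+.08);print("pad face-A",np.percentile(a[dk],[50,90])-A if dk.any() else'')
E
python3 tr.py 6;python3 av.py
```

```text
A 0.0738 disc (0.375, 0.125, 0.902) arm end (0.0, 0.125, 0.995) knob mark (-0.375, 1.25, 0.902)
top jar (-0.625, -0.375, 0.926)
side jar (0.0, 0.0, 0.992)
pad face-A [0.08512187 0.08593814]
mean [ 0.344  1.293 -0.076 -8.554  1.593  7.551] se [0.005 0.007 0.008 0.158 0.177 0.151]
```

play_rows(
  plan=[
    [0, 0.001, -0.005, 0, 0, 0, -0.3],
    [0, 0.001, -0.005, 0, 0, 0, -0.3],
    [0, 0, 0, 0, 0, 0, -0.3],
    [0, 0, 0, 0, 0, 0, -0.3],
  ],
)

```text
time_s: 12.95
ee_pos: [0.4997, -0.0846, 0.0628]
orientation: [-1.553, 1.567, 2.971]
ft_force: [-8.8, 0.4, 8.1]
gripper_width: 0.0431
```

```bash
python3 tr.py 7;python3 av.py
```

```text
A 0.0756 disc (0.125, -0.125, 0.844) arm end (0.0, 0.125, 0.996) knob mark (-0.375, 1.25, 0.852)
top jar (-0.5, -0.25, 0.904)
side jar (0.0, 0.0, 0.987)
pad face-A [0.08517241 0.08604563]
mean [ 0.258  1.361 -0.073 -8.891  1.07   7.856] se [0.01  0.008 0.004 0.206 0.128 0.106]
```

View pics/c7.png

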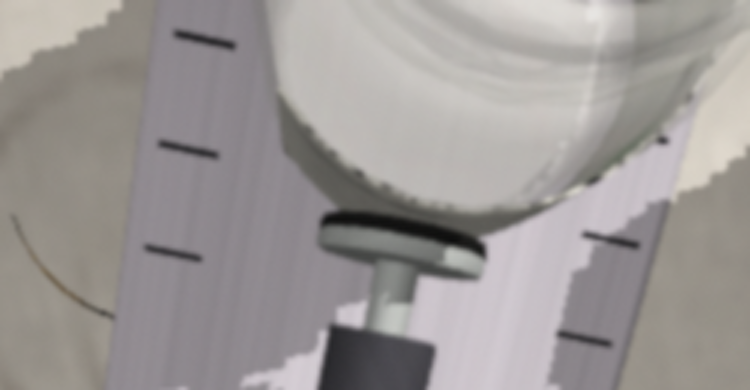

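The pad is at about (400,240), still fully extended and almost touching the jar. I'll creep forward 2 mm.

play_rows(
  plan=[
    [0, 0.001, -0.005, 0, 0, 0, -0.3],
    [0, 0.001, -0.005, 0, 0, 0, -0.3],
    [0, 0, 0, 0, 0, 0, -0.3],
    [0, 0, 0, 0, 0, 0, -0.3],
  ],
)

```text
time_s: 13.9
ee_pos: [0.5005, -0.0827, 0.0628]
orientation: [-1.55, 1.567, 2.974]
ft_force: [-8.5, 1.2, 8.2]
gripper_width: 0.0428
```

```bash
python3 tr.py 8;python3 av.py
python3 - <<'E'
from h import *
# rod length profile: brightness down the rod columns
for i in "5678":
    g=cv2.imread(f"pics/w{i}.png",0).astype(float);print(i,g[66:114,281:284].mean(1).astype(int)[::1])
E
```

```text
A 0.0777 disc (-0.125, 0.625, 0.846) arm end (0.0, 0.125, 0.997) knob mark (-0.5, 1.625, 0.799)
top jar (-0.375, 0.0, 0.894)
side jar (0.0, 0.0, 0.975)
pad face-A [0.08459675 0.08535366]
mean [ 0.243  1.363 -0.088 -8.782  0.823  7.919] se [0.005 0.008 0.007 0.27  0.127 0.192]
5 [ 95 105 121 130 128 109  69  32  19  18  28  64 107 128 135 148 163 163
 140 102  85 106 126 131 132 131 130 129 129 128 127 136 163 185 192 193
 193 193 193 193 192 192 191 190 183 155 110  80]
6 [ 90  90  88  88  86  74  49  25  18  17  27  63 107 127 130 129 126 121
 106  85  83 107 126 132 133 132 131 130 129 129 137 164 185 192 194 193
 194 194 194 193 193 192 192 191 184 155 110  80]
7 [ 98  87  80  82  85  74  49  25  18  18  27  63 107 128 131 129 127 121
 106  85  83 107 127 133 133 132 131 130 129 128 127 126 125 124 135 168
 189 194 194 193 193 193 192 191 184 155 110  81]
8 [182 175 159 139 118 100  85  67  44  25  19  37  81 117 130 131 128 126
 118 100  83  90 114 130 132 132 131 130 129 128 127 126 125 131 154 180
 192 194 194 193 193 192 192 191 184 155 111  81]
```

The profile shows the disc edge has just begun to move, by about 0.6 px or 0.35 mm (30 mm disc spans 56 px). So contact is at about A=77.3 mm. I'll advance 2.7 mm more.

play_rows(
  plan=[
    [0, 0.0009, -0.0045, 0, 0, 0, -0.3],
    [0, 0.0009, -0.0045, 0, 0, 0, -0.3],
    [0, 0.0008, -0.004, 0, 0, 0, -0.3],
    [0, 0, 0, 0, 0, 0, -0.3],
    [0, 0, 0, 0, 0, 0, -0.3],
  ],
)

```text
time_s: 14.95
ee_pos: [0.5015, -0.0804, 0.0628]
orientation: [-1.487, 1.567, 3.037]
ft_force: [-10.2, -0.3, 8.1]
gripper_width: 0.0431
```

```bash
python3 tr.py 9
python3 - <<'E'
from h import *
for i in "789":
    g=cv2.imread(f"pics/w{i}.png",0).astype(float);print(i,g[66:114,281:284].mean(1).astype(int)[::1])
    Z=np.load(f"pics/w{i}.npz");print(Z["d"][[74,78,84],282], Z["W"][78,282])
E
```

```text
A 0.0802 disc (-1.5, 5.625, 0.816) arm end (0.0, 0.0, 0.989) knob mark (-0.375, 1.5, 0.728)
top jar (-0.375, 0.125, 0.882)
side jar (0.0, 0.0, 0.967)
pad face-A [0.08211142 0.08286294]
7 [ 98  87  80  82  85  74  49  25  18  18  27  63 107 128 131 129 127 121
 106  85  83 107 127 133 133 132 131 130 129 128 127 126 125 124 135 168
 189 194 194 193 193 193 192 191 184 155 110  81]
[0.14360666 0.14447367 0.14543138] [ 0.53072496 -0.00690609  0.05164026]
8 [182 175 159 139 118 100  85  67  44  25  19  37  81 117 130 131 128 126
 118 100  83  90 114 130 132 132 131 130 129 128 127 126 125 131 154 180
 192 194 194 193 193 192 192 191 184 155 111  81]
[0.14348741 0.14403367 0.14448538] [ 0.53143207 -0.00506783  0.05210722]
9 [184 184 184 184 185 184 184 181 169 149 129 108  88  65  40  24  23  51
  98 125 130 128 126 122 109  91  90 112 126 129 127 126 125 123 122 121
 120 119 130 165 188 192 192 191 184 156 110  81]
[0.13057211 0.14078829 0.14520422] [ 0.53199914 -0.00301123  0.05555061]
```

The pad has moved 5.6–5.9 px, which is about 3.0–3.1 mm pushed in. The depth reading gives 3.1 mm. The jar has not moved. I'll ease the side preload, release, and lift.

play_rows(
  plan=[
    [-0.003, -0.005, -0.001, 0, 0, 0, -0.3],
    [0, 0, 0, 0, 0, 0, -0.3],
    [0, 0, 0, 0, 0, 0, -0.3],
  ],
  grip_force=20,
)

```text
time_s: 15.4
ee_pos: [0.5014, -0.0804, 0.0629]
orientation: [-1.331, 1.569, -3.091]
ft_force: [-5.6, -1.6, 1.9]
gripper_width: 0.0429
```

```bash
python3 tr.py 10;python3 st.py
```

```text
A 0.0802 disc (-1.375, 5.75, 0.815) arm end (0.0, 0.0, 0.99) knob mark (-0.375, 1.625, 0.727)
top jar (-0.375, 0.125, 0.883)
side jar (0.0, 0.0, 0.967)
pad face-A [0.08207908 0.08290272]
15.55 yaw -0.1888 [ 0.5014 -0.0803  0.0629] F [-5.6  -1.45  2.78] M [-0.153  0.873 -0.101] w 0.043180857834179416 j6 -0.1247 t6 -0.05
```

play_rows(
  plan=[
    [0, 0, 0, 0, 0, 0, 0.3],
    [0, 0, 0, 0, 0, 0, 0.6],
    [0, 0, 0, 0, 0, 0, 0.6],
    [0, 0, 0, 0, 0, 0, 0.8],
    [0, 0, 0, 0, 0, 0, 0.8],
    [0, 0, 0, 0, 0, 0, 0.8],
  ],
)

```text
time_s: 16.15
ee_pos: [0.5024, -0.0803, 0.063]
orientation: [1.708, 1.57, -0.051]
ft_force: [0.3, -0.2, 0.6]
gripper_width: 0.077
```

```bash
python3 tr.py 11;python3 st.py; python3 -c "
from h import *
print(mark('w11',np.array([.472+.0802*.374,-.156+.0802*.927])))"
```

```text
A 0.0807 disc (-3.625, 6.25, 0.811) arm end (-2.0, 0.625, 0.988) knob mark (-2.25, 2.125, 0.728)
top jar (-0.375, 0.125, 0.882)
side jar (-0.125, 0.0, 0.825)
pad face-A [0.08167272 0.08237878]
16.3 yaw -0.189 [ 0.5023 -0.0803  0.0629] F [ 0.3  -0.03  0.59] M [-0.027 -0.017 -0.005] w 0.07704317537233449 j6 -0.1247 t6 -0.0
(np.int64(290), np.int64(1296), array([ 0.4916, -0.0725,  0.094 ]), array([ 0.5018, -0.084 ,  0.0941]), 'ang from c', np.float64(2.416), 'axis', np.float64(2.275))
```

View pics/w11.png

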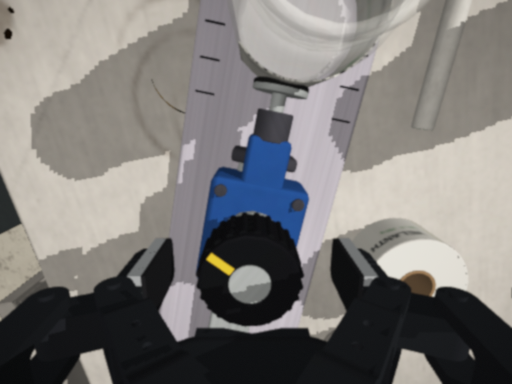

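The released knob sprang back about 0.04 rad, which confirms it was against the cushion. The pad is still pushed in about 5.6 px relative to the arm. Lifting clear.

play_rows(
  plan=[
    [-0.05, 0, 0, 0, 0, 0, 1],
    [-0.1, 0, 0, 0, 0, 0, 1],
    [-0.2, 0, 0, 0, 0, 0, 1],
    [-0.2, 0, 0, 0, 0, 0, 1],
    [-0.2, 0, 0, 0, 0, 0, 1],
    [0, 0, 0, 0, 0, 0, 1],
    [0, 0, 0, 0, 0, 0, 1],
  ],
)

```text
time_s: 17.0
ee_pos: [0.5031, -0.0805, 0.2149]
orientation: [1.444, 1.567, -0.315]
ft_force: [0.1, 0.1, 0.4]
gripper_width: 0.0853
```

```bash
python3 st.py
python3 - <<'E'
from h import *
e=np.array([.374,.927]);n=np.array([-.927,.374]);k=np.array([.472,-.155])
grab("top","tf");f=grab("side","sf");grab("wrist","wf")
for t in("t0","tf","s0","sf","wf"):
    Z=np.load(f"pics/{t}.npz");w=Z["W"];q=w[...,:2]-k;a=q@e;bb=q@n
    g=(Z["d"]>0)&(a>.15)&(a<.27)&(abs(bb)<.06)&(w[...,2]>.105)&(w[...,2]<.13)
    print(t,"jar",cv2.minEnclosingCircle(np.c_[a[g],bb[g]].astype(np.float32)))
    g=(Z["d"]>0)&(a>-.03)&(a<.12)&(abs(bb)<.04)&(w[...,2]>.085)&(w[...,2]<.1)
    print("   knob",cv2.minEnclosingCircle(np.c_[a[g],bb[g]].astype(np.float32)))
print(mark("wf",np.array([.502,-.082])))
E
```

```text
17.0 yaw -0.1889 [ 0.5031 -0.0805  0.2149] F [0.13 0.13 0.35] M [-0.018 -0.01  -0.025] w 0.08534280197027834 j6 -0.1247 t6 -0.0
t0 jar ((0.19797579944133759, -0.0025684996508061886), 0.029788373038172722)
   knob ((-0.001175579847767949, -0.001377469627186656), 0.02396233007311821)
tf jar ((0.19804607331752777, -0.002803386654704809), 0.0298157911747694)
   knob ((0.07668830454349518, -0.0008169892826117575), 0.023488596081733704)
s0 jar ((0.19960246980190277, -0.0005922872223891318), 0.030019033700227737)
   knob ((0.000712044071406126, 0.0014613837702199817), 0.023598121479153633)
sf jar ((0.1984826922416687, -0.0016584601253271103), 0.031349003314971924)
   knob ((0.0787578597664833, 0.0010329914512112737), 0.024224363267421722)
wf jar ((0.1980484426021576, -0.0028220785316079855), 0.029889948666095734)
   knob ((0.07703530788421631, -0.0009181860368698835), 0.02368987910449505)
(np.int64(65), np.int64(297), array([ 0.4918, -0.0725,  0.0939]), array([ 0.502 , -0.0841,  0.0942]), 'ang from c', np.float64(2.395), 'axis', np.float64(2.261))
```

View pics/sf.png

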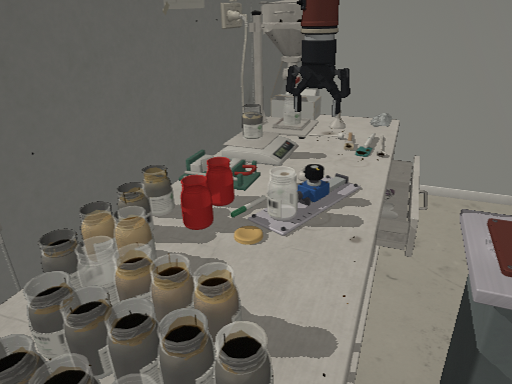

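```bash
python3 -c "
from bench import job;print(job.finish_job())"
```

```text
the job is handed in; nothing more can be done
None
```

The job is done and handed in, at about 17 s of robot time: the knob is loose, and the blue stop's pad rests lightly against the jar.

- **Knob:** I broke it loose and turned it anticlockwise about 1.20 rad in one grip, with no slip seen on the yellow mark. The static torque then rose by about 0.12 N m. I eased back 0.06 rad, and on release it sprang back a further 0.04 rad or so and stayed at about 1.1 rad, loose. From the torque, I put the cushion stop at about 1.05 to 1.1 rad and the most it was squeezed at about 0.12 to 0.15 rad. That figure is inferred from noisy readings.
- **Stop and pad:** I slid the stop about 78 to 80 mm. The wrist view shows the pad pushed in about 3.0 to 3.1 mm, and it was still so after letting go.
- **Jar and other things:** The jar moved 0.1 mm or less in the top view. The side view's jar reading moved 1.1 mm, within its scatter; its image tracking showed no shift. The other things looked in place in the last side picture, but I did not measure them. The gripper is open and raised clear of everything.

**Checks that disagreed:**
- **Push-in:** the final knob-to-jar distance implies 3.6 to 4 mm from the top and wrist cameras, and more than that from the side camera.
- **Slide distance:** the cameras show the knob moved about 78 mm, while the tool moved 80 mm.

I trusted the pad's own movement in the wrist view, because those differences are within the 2 mm calibration error for the top and wrist cameras.

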